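# Clamp the heavy mortar for pounding

## Robot

A 6-joint arm with a two-finger parallel gripper is mounted at the origin on a cart in front of the work surface, level with it; the furniture and walls round the work are solid. World frame = base frame: x ahead of the robot, y to its left, z up, the work surface at z = 0. Lengths are in m, angles in rad, forces in N, time in s.
With the tool pointing down it reaches from about 0.25 to 0.775 m from the base axis. Payload 8.9 kg.
Tool frame: the origin (TCP) lies midway between the tips of the shut fingers; the grasp point (between the pads) lies 19 mm behind it (manip.tcp_to_grasp is the distance from the TCP to the grasp point, in m); y points along the fingers, z is the direction in which the jaws open and shut, and the axes are right-handed (so a half turn about y gives the same grasp; the last joint's range is limited). The gripper opens to 85 mm and grips with 20 to 120 N. Pads are 22 mm wide; open, the fingers measure 114 mm over their backs; the gripper's body (76 mm by 85 mm) begins 54 mm behind the grasp point. The pads swing forward as they close: fully open they stand 13 mm farther back than shut.
Start: joints at [1.091, 0.291, -0.153, 1.127, 0, 1.431], TCP at [0.175, 0.495, 0.231] pointing down, gripper open.
Joint ranges: [-2.52, 2.52], [-0.91, 1.74], [-1.3, 1.37], [-1.96, 2.02], [-1.52, 1.47], [-3.14, 3.14]. Speed limits (rad/s): [2.22, 2.22, 2.79, 3.14, 3.14, 3.14].

## Interface

Orientations are given as a unit quaternion [w, x, y, z].
In Python, from workcell import manip, imaging gives the robot as it stands. The module is installed in compiled form; this text tells all that it offers.
- The arm moves only by the shell command python3 -m inch 'ROWS' [OPENING] [FORCE]. ROWS is JSON, one flat list of numbers, 4 for each row, row after row: the shift along the tool's x, y, z in mm, then the turn about the tool's y in rad. A call has 1 to 12 rows; each row is the pose to reach, as a shift and turn from the pose commanded when the call began, along the tool's axes at that moment; what a row does not reach only later rows make up. A row lasts 1/10 s, in which the tool goes at most 50 mm and 8.59 degrees, less where a joint would pass 70% of its speed; a pose out of reach is approached as far as the arm can. A call with a gripper value outside its range is refused whole. OPENING is the closure, from 0 (fully open) to 1 (shut), set as the call begins (- or left out, the last holds). The fingers move at their own pace and stop on an object; FORCE is the grip in N (left out, the last holds). Time passes only in rows, so rows that repeat a pose let the fingers close. It gives the time, the measured TCP pose, the force and the opening at its end, in the units of the state.
- manip.get_obs(): the state, without advancing time (a new reading comes with each control period).
- imaging.get_image(name): name is "side" or "top"; returns a dict with "frame" (384x512x3 uint8, red, green, blue), "z_map" (384x512 float32, m along the optical axis (not along the pixel's ray), 0 where there is no reading), "K" (3x3 intrinsics, pixels), "rvec" (rotation vector, rad) and "tvec" (3), from world to camera coordinates, as OpenCV has them. Camera axes: x right, y down, z forward; pixel columns grow to the right and rows downward; lengths in m; the calibration is good to about 2 mm. A picture is of the moment at which its call begins.
- manip.job_done(): hands the job in, once; it reports no verdict.
The state is a dict: "time_s": time; "joints": joint angles; "qvel": joint speeds; "joint_torque": joint torques, N m; "tcp_pos": TCP position; "tool_rot": TCP orientation; "contact_force": force on the tool from outside, world axes, zero at the start; "wrist_torque": the same for the moment, N m; "grip_width": finger opening in m.
Only numpy, scipy, OpenCV 4.12 (cv2) and the standard library are available. Lean on these libraries where they do the work, as an engineer would, in place of code of your own. Each camera call takes 0.05 s, during which the arm holds its last target.

## Task

Slide the heavy marble mortar across the worktop, without lifting it and without knocking the crockery standing about, into the open bay of the worktop clamp. Then wind the handwheel clockwise (seen from above), a good full turn right up to its stop, so that the jaws hold the mortar firmly, and leave it clamped, upright and released.

Things in the scene. Friction and masses are not known exactly. Their poses are not given: they have to be found in the camera images.
- mortar_center (a point): centre, half-way up (34 mm), of the white marble mortar: round, 104 mm outside diameter, 68 mm high; open straight-sided bowl inside, 78 mm wide, its floor 22 mm above the worktop. About 1.1 kg (varies by a quarter), too wide to grip across; slides with 5 to 14 N, well by fingers put down inside the bowl and moved sideways, pressing on the wall in front
- clamp: grey metal clamp fixed to the worktop, C-shaped in plan, turned by up to 0.15 rad. Origin on the worktop where the mortar's axis stands once clamped; its +x points away from the robot, +y left. The bay is open to +y and above. On -y a spine 44 mm high closes it (face at y = -72 mm). A gearbox 40 mm high lies under the handwheel, with a column of 52 mm diameter up to 72 mm
- fixed_jaw (a point): clamp's fixed V jaw, on its +x side: the end of it at the bay's mouth (clamp frame x = 80, y = 44 mm), at its top, 44 mm high. The jaw is 30 mm thick and carries two slanting black rubber pads that reach in to clamp x = +42 mm at y = 34 and -34 mm
- moving_jaw (a point): clamp's moving jaw, on its -x side: the middle of its rubber pad's face, 26 mm up (clamp frame y = 0; x = -96 mm when wide open, at wheel angle 0, moving to +x by 6.86 mm per rad). Pad 70 mm long along y; the metal jaw behind it ends at y = +38 mm, 44 mm high, and is 40 mm thick with the pad
- bay_entry (a point): point on the worktop in the clamp's open bay, midway between the open jaws (clamp frame x = -27, y = 0 mm): bring the mortar's axis here, sliding it in along clamp y, before the wheel is turned; within 12 mm is good enough
- wheel_center (a point): centre of the handwheel, on its vertical axis, 105 mm above the worktop, at x = -20, y = -220 mm in the clamp's frame
- red_spoke (a point): point on the red spoke of the level handwheel, on the spoke's centre line, 52 mm from the axis. Black rim of 90 mm radius (to the middle of its 16 mm tube), hub 38 mm across, three spokes 12 mm thick at 120 degrees (one red, two steel), wide open between; free below down to the gearbox. Closed fingers put about 25 mm below spoke height between two spokes can push a spoke round
- handwheel (a joint): handwheel angle in rad: starts between 0 and 0.5, grows clockwise seen from above, stop at 7.0. It drives the moving jaw, which pushes a mortar in the bay to +x against the fixed jaw (27 mm), has it tight at about 6.4 and then squeezes a sprung pad up to the stop. Takes 4 to 8 N on a spoke 52 mm out; stays where it is left
- jaw_pad (a joint): how far the sprung rubber pad of the moving jaw is pressed in (m): 0 free, about 0.003 to 0.005 when the mortar is clamped
- ramekin_mid (a point): centre, half-way up, of a coral ramekin, 67 mm diameter, 50 mm high; leave it where it stands
- egg_cup_mid (a point): centre, half-way up, of a green egg cup, 46 mm diameter, 60 mm high; leave it where it stands
- cup_mid (a point): centre, half-way up, of a cream beaker upside down, 86 mm diameter, 70 mm high; leave it where it stands
- mortar: the mortar; origin at the centre of its underside
Things that resemble listed ones, but are neither listed nor needed, are in the scene too. Leave any purple look-alike of the mortar alone.

How it is judged:
By the outcome, as a careful person would: the job done as asked, in the order asked, and still so for the second after the job is handed in, with the robot touching nothing.
It also fails if it takes over 69 s, if anything falls off the work surface, if the arm or the gripper's body presses on something with over 40 N, if the wrist force passes 120 N, or if a joint passes its speed limit or range.

## Working session

There is one attempt and no reset: what is moved stays moved. The work goes in short steps, Python scripts to look and compute and a shell command to move; the robot and the scene stay as the last step left them, time stands still between calls to the robot, and variables do not carry over. Pictures are saved under pics/ and viewed, and the job is handed in when it is done.

```bash
ls; mkdir -p pics; cat > h.py <<'E'
import numpy as np,cv2
from workcell import manip,imaging
def snap(n,tag):
    d=imaging.get_image(n); cv2.imwrite(f'pics/{tag}.png',d['frame'][:,:,::-1]); np.savez(f'pics/{tag}.npz',**d); return d
def world(d):
    R=cv2.Rodrigues(np.array(d['rvec'],float))[0];t=np.array(d['tvec'],float).reshape(3)
    z=d['z_map'];K=d['K'];v,u=np.mgrid[:z.shape[0],:z.shape[1]]
    c=np.stack([(u-K[0,2])/K[0,0]*z,(v-K[1,2])/K[1,1]*z,z],-1)
    w=(c-t)@R; w[z==0]=np.nan; return w
def ray(d,u,v,h):
    R=cv2.Rodrigues(np.array(d['rvec'],float))[0];t=np.array(d['tvec'],float).reshape(3)
    o=-R.T@t; r=R.T@np.linalg.inv(d['K'])@np.array([u,v,1.]); return o+r*(h-o[2])/r[2]
def proj(d,p):
    return cv2.projectPoints(np.array(p,float).reshape(-1,3),np.array(d['rvec'],float),np.array(d['tvec'],float),np.array(d['K'],float),None)[0].reshape(-1,2)
E
python3 -c "
from h import *
for n in('top','side'):
    d=snap(n,n+'0'); print(n,d['K'],d['rvec'],d['tvec'],(d['z_map']==0).mean())
o=manip.get_obs()
for k in o: print(k,o[k])
print(manip.tcp_to_grasp)"
```

```text
pics
top [[382.690352     0.         253.85709563]
 [  0.         382.690352   190.37991049]
 [  0.           0.           1.        ]] [ 2.11770472 -2.13859732  0.21858766] [0.18252966 0.50025488 1.54880069] 0.003931681315104167
side [[356.62848778   0.         249.00756619]
 [  0.         356.62848778 196.9692995 ]
 [  0.           0.           1.        ]] [ 2.10461007 -0.33301834  0.21474827] [-0.39696388  0.25849028  0.9955689 ] 0.0039825439453125
time_s 0.1
joints [ 1.09067981e+00  2.91233640e-01 -1.53988805e-01  1.12669287e+00
 -8.44180091e-06  1.43151881e+00]
qvel [-0.00096097 -0.00062297 -0.00021947  0.00097207 -0.00064686  0.00010021]
joint_torque [ 1.53862242e-03 -5.37974167e+01  3.31921363e+01  9.24190652e-03
 -1.81364944e-04 -2.43977485e-05]
tcp_pos [0.17531704 0.4944832  0.23080784]
tool_rot [-0.69648561  0.69724103 -0.12004004  0.11980458]
contact_force [-0.63425775 -0.4177931  -0.78061567]
wrist_torque [0.0187371  0.01020753 0.01390928]
grip_width 0.08575056686155709
0.0187
```

View pics/top0.png

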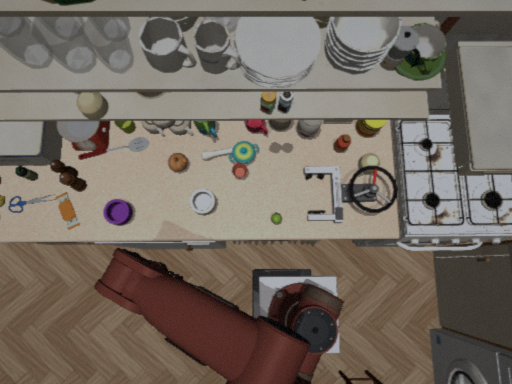

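View pics/side0.png

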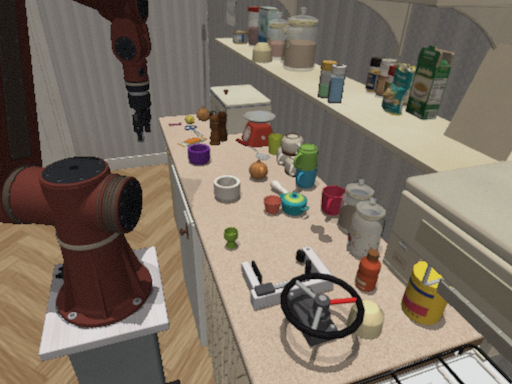

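```bash
python3 -c "
from h import *
d=dict(np.load('pics/top0.npz'));w=world(d)
im=d['frame'][120:250,90:410,::-1]; cv2.imwrite('pics/crop0.png',cv2.resize(im,None,fx=2.5,fy=2.5,interpolation=cv2.INTER_CUBIC))
for p in [(203,202),(118,212),(240,172),(277,218),(370,162),(374,188),(243,152),(150,220),(330,100),(330,60),(178,162),(343,143),(280,147)]: print(p,w[p[1],p[0]].round(3))
"
```

```text
(203, 202) [0.459 0.392 0.02 ]
(118, 212) [0.42  0.744 0.024]
(240, 172) [0.591 0.236 0.005]
(277, 218) [0.388 0.082 0.024]
(370, 162) [ 0.615 -0.31   0.069]
(374, 188) [ 0.492 -0.299  0.127]
(243, 152) [0.663 0.222 0.063]
(150, 220) [0.387 0.615 0.003]
(330, 100) [ 0.721 -0.067  0.451]
(330, 60) [0.667 0.008 0.795]
(178, 162) [0.619 0.491 0.076]
(343, 143) [ 0.687 -0.192  0.104]
(280, 147) [ 0.705  0.06  -0.002]
```

View pics/crop0.png

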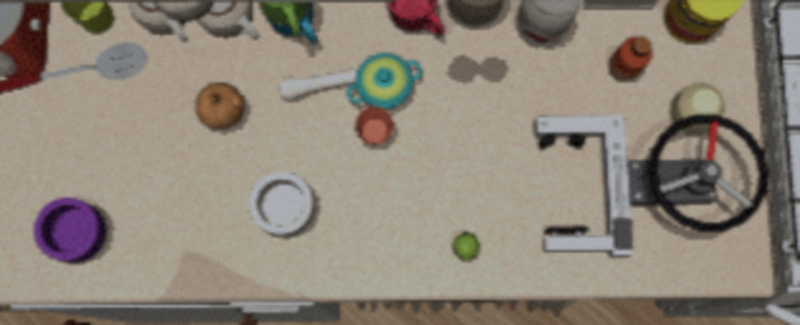

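```bash
cat > meas.py <<'E'
from h import *
def circ(P):
    A=np.c_[2*P,np.ones(len(P))];s=np.linalg.lstsq(A,(P**2).sum(1),rcond=None)[0];return s[:2],np.sqrt(s[2]+s[0]**2+s[1]**2)
def mortar(d,c0,r=.075):
    w=world(d);m=(abs(w[...,2]-.068)<.008)&(np.hypot(w[...,0]-c0[0],w[...,1]-c0[1])<r)
    v,u=np.nonzero(m); pts=np.array([ray(d,a,b,.068)[:2] for a,b in zip(u,v)])
    return cv2.minEnclosingCircle((pts*1000).astype(np.float32)),circ(pts),len(pts)
E
python3 -c "
from meas import *
d=dict(np.load('pics/top0.npz'));w=world(d)
print(mortar(d,(.459,.392)))
hsv=cv2.cvtColor(d['frame'],cv2.COLOR_RGB2HSV)
X,Y,Z=w[...,0],w[...,1],w[...,2]
def blob(c,r,zr):
    m=(np.hypot(X-c[0],Y-c[1])<r)&(Z>zr[0])&(Z<zr[1]); P=w[m]; print(c,m.sum(),P.min(0).round(3),P.max(0).round(3),cv2.minEnclosingCircle((P[:,:2]*1000).astype(np.float32)))
blob((.591,.236),.05,(.03,.06));blob((.388,.082),.04,(.04,.07));blob((.615,-.31),.06,(.055,.08));
# clamp points
m=(Z>.034)&(Z<.05)&(X>.35)&(X<.7)&(Y<.08)&(Y>-.24)
v,u=np.nonzero(m);pts=np.array([ray(d,a,b,.044)[:2] for a,b in zip(u,v)])
import math
cl=np.zeros(m.shape,np.uint8);cl[m]=255;cv2.imwrite('pics/m.png',cv2.resize(cl[140:240,280:400],None,fx=5,fy=5,interpolation=0))
c=cv2.resize(d['frame'][140:240,280:400,::-1],None,fx=6,fy=6,interpolation=cv2.INTER_CUBIC);cv2.imwrite('pics/clamp.png',c)
# wheel
m=(Z>.095)&(Z<.12)&(np.hypot(X-.49,Y+.295)<.12)
r=circ(w[m&(hsv[...,2]<60)][:,:2]);print('wheel',r)
red=m&(hsv[...,1]>150)&((hsv[...,0]<8)|(hsv[...,0]>172))&(hsv[...,2]>80);print('red',red.sum(),w[red].mean(0), np.argwhere(red).mean(0))
"
```

```text
(((456.1919860839844, 391.9883117675781), 52.16593551635742), (array([0.45621312, 0.39219321]), np.float64(0.04561117630111132)), 225)
(0.591, 0.236) 117 [0.559 0.201 0.03 ] [0.64  0.273 0.059] ((598.220703125, 235.01943969726562), 43.745460510253906)
(0.388, 0.082) 29 [0.363 0.068 0.04 ] [0.406 0.109 0.062] ((384.5872802734375, 90.27804565429688), 22.63636016845703)
(0.615, -0.31) 149 [ 0.583 -0.346  0.055] [ 0.653 -0.284  0.079] ((618.216064453125, -315.7151184082031), 34.94866180419922)
wheel (array([ 0.49298159, -0.29907692]), np.float64(0.08760826318361853))
red 33 [ 0.54659862 -0.31009717  0.11105513] [175.54545455 374.51515152]
```

View pics/clamp.png

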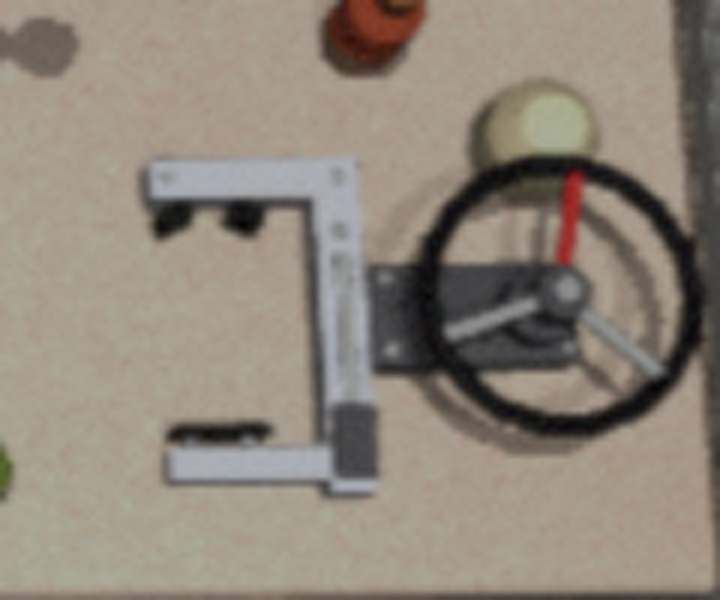

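View pics/m.png

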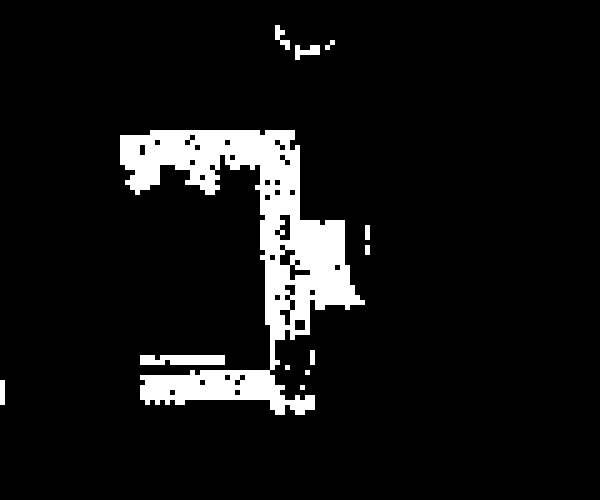

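```bash
python3 -c "
from meas import *
d=dict(np.load('pics/top0.npz'))
for n,p,h in [('fj outer',(147,160),.044),('fj inner',(150,200),.044),('fj inner corner',(312,200),.044),('spine far outer',(355,158),.044),('spine near outer',(377,490),.044),('spine near inner',(322,490),.044),('mj end inner',(167,450),.044),('mj end outer',(167,482),.044),('pad l',(170,427),.035),('pad r',(270,427),.035),('hub',(568,287),.115),('red out',(574,178),.105),('red in',(566,262),.105),('rimL',(432,297),.105),('rimR',(690,297),.105),('rimT',(562,168),.105),('rimB',(562,425),.105)]:
    print(n,(ray(d,p[0]/6+280,p[1]/6+140,h)*1000).round(1))
"
```

```text
fj outer [602.9 -38.   44. ]
fj inner [573.9 -39.   44. ]
fj inner corner [ 573.  -153.3   44. ]
spine far outer [ 603.2 -185.3   44. ]
spine near outer [ 368.  -187.9   44. ]
spine near inner [ 368.4 -150.    44. ]
mj end inner [397.  -44.3  44. ]
mj end outer [374.9 -43.5  44. ]
pad l [414.2 -48.4  35. ]
pad r [ 413.5 -118.    35. ]
hub [ 495.1 -305.8  115. ]
red out [ 572.5 -318.6  105. ]
red in [ 514.3 -309.   105. ]
rimL [ 491.  -216.9  105. ]
rimR [ 489.5 -391.1  105. ]
rimT [ 579.5 -310.9  105. ]
rimB [ 403.6 -298.5  105. ]
```

```bash
cat > st.py <<'E'
from h import *
from scipy.spatial.transform import Rotation as Ro
import sys
o=manip.get_obs();q=o['tool_rot'];R=Ro.from_quat([q[1],q[2],q[3],q[0]]).as_matrix()
print('t',round(o['time_s'],2),'p',(o['tcp_pos']*1000).round(1) if hasattr(o['tcp_pos'],'round') else o['tcp_pos'],'F',np.round(o['contact_force'],1),'w',round(o['grip_width'],4),'j',np.round(o['joints'],2))
print('tool x',R[:,0].round(3),'y',R[:,1].round(3),'z',R[:,2].round(3))
if len(sys.argv)>3:
    t=np.array([float(a) for a in sys.argv[1:4]]); print('tool shift',(R.T@(t-np.array(o['tcp_pos'])*1000)).round(1))
E
python3 st.py 456 392 230
python3 -c "
from meas import *
for n in ('top0','side0'):
    d=dict(np.load('pics/%s.npz'%n))
    print(proj(d,[(.456,.392,.068),(.482,-.084,0),(.491,-.3035,.105),(.588,-.038,.044)]).round(0))
d=dict(np.load('pics/side0.npz'));c=cv2.resize(d['frame'][90:300,150:350,::-1],None,fx=2.8,fy=2.8,interpolation=cv2.INTER_CUBIC);cv2.imwrite('pics/sc.png',c)
"
```

```text
t 0.1 p [175.3 494.5 230.8] F [-0.6 -0.4 -0.8] w 0.0858 j [ 1.09  0.29 -0.15  1.13 -0.    1.43]
tool x [ 0.942 -0.334 -0.   ] y [-0.001 -0.001 -1.   ] z [ 0.334  0.942 -0.001]
tool shift [298.8   0.8  -2.8]
[[202. 201.]
 [315. 197.]
 [373. 189.]
 [305. 170.]]
[[226. 180.]
 [278. 273.]
 [320. 303.]
 [305. 246.]]
```

View pics/sc.png

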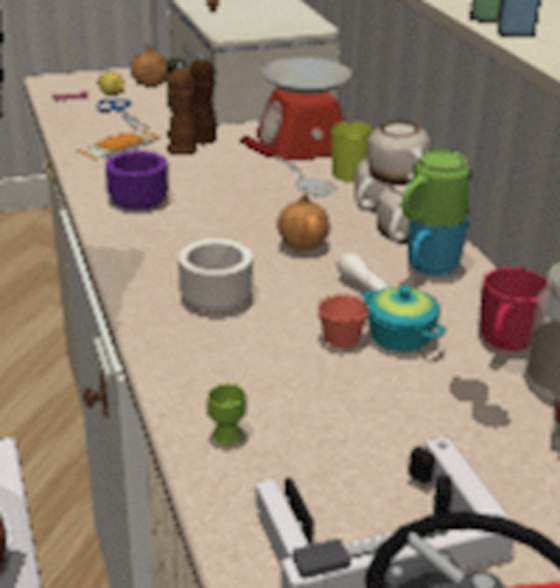

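Mortar candidates in the top view are the white bowl at (203,202), the purple bowl at (118,212) and the coral ramekin at (240,172). I choose the white one: its fitted outer diameter is 104 mm and its floor is at about 20 mm. The side crop confirms a white, straight-sided bowl at side (226,180).

```bash
python3 -m inch '[40,0,0,-0.05, 80,0,-1,-0.13, 120,0,-1,-0.21, 160,0,-2,-0.28, 200,0,-2,-0.34, 240,0,-3,-0.34, 275,0,-3,-0.34, 299,0,-3,-0.34, 299,0,-3,-0.34, 299,0,-3,-0.34]' 1 40; python3 st.py 456 392 34
```

```text
time_s: 1.1
tcp_pos: [0.4561, 0.3917, 0.2307]
tool_rot: [-0.707, 0.707, -0.001, 0.0]
contact_force: [-0.3, 0.5, 0.4]
grip_width: -0.0001
t 1.1 p [456.1 391.7 230.7] F [-0.3  0.5  0.4] w -0.0001 j [0.59 0.44 0.06 1.2  0.   0.59]
tool x [ 1.    -0.002 -0.001] y [-0.001 -0.001 -1.   ] z [ 0.002  1.    -0.001]
tool shift [1.000e-01 1.967e+02 4.000e-01]
```

```bash
python3 -m inch '[0,40,0,0, 0,80,0,0, 0,110,0,0, 0,135,0,0, 0,155,0,0, 0,170,0,0, 0,180,0,0, 0,188,0,0, 0,194,0,0, 0,197,0,0, 0,197,0,0]'; python3 st.py; python3 -c "
from meas import *
d=snap('top','t1');d2=snap('side','s1')
cv2.imwrite('pics/s1c.png',cv2.resize(d2['frame'][120:260,160:330,::-1],None,fx=3.5,fy=3.5))"
```

```text
time_s: 2.2
tcp_pos: [0.4562, 0.3921, 0.0343]
tool_rot: [-0.707, 0.707, -0.0, 0.0]
contact_force: [-0.3, 0.0, 0.5]
grip_width: 0.0004
t 2.2 p [456.2 392.1  34.3] F [-0.3  0.   0.5] w 0.0004 j [ 0.59  0.6  -0.21  0.75  0.    0.59]
tool x [ 1.    -0.001 -0.   ] y [-0. -0. -1.] z [ 0.001  1.    -0.   ]
```

View pics/s1c.png

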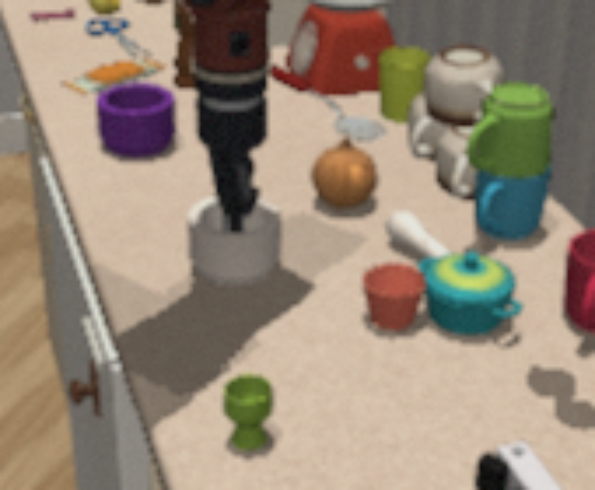

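The fingers are in the bowl (crop ~(237,230)) without contact. I start towing it toward -y.

```bash
python3 -m inch '[0,0,-8,0, 0,0,-16,0, 0,0,-22,0, 1,0,-28,0, 3,0,-36,0, 5,0,-46,0, 7,0,-57,0, 9,0,-68,0, 11,0,-79,0, 13,0,-90,0, 15,0,-100,0, 16,0,-106,0]'; python3 st.py; python3 -c "
from meas import *
d2=snap('side','s2')
cv2.imwrite('pics/s2c.png',cv2.resize(d2['frame'][120:260,160:330,::-1],None,fx=3.5,fy=3.5))"
```

```text
time_s: 3.5
tcp_pos: [0.4723, 0.2859, 0.0345]
tool_rot: [0.708, -0.707, 0.0, -0.0]
contact_force: [0.0, 5.7, -2.0]
grip_width: -0.0002
t 3.5 p [472.3 285.9  34.5] F [ 0.   5.7 -2. ] w -0.0002 j [ 0.41  0.53 -0.36  0.68  0.    0.41]
tool x [ 1.    -0.001  0.   ] y [ 0.     0.002 -1.   ] z [0.001 1.    0.002]
```

View pics/s2c.png

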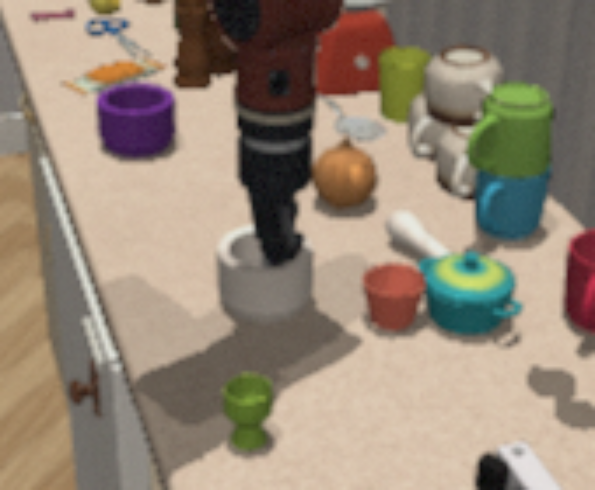

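```bash
python3 -m inch '[1,0,-10,0, 3,0,-21,0, 5,0,-32,0, 7,0,-43,0, 9,0,-54,0, 10,0,-65,0, 10,0,-76,0, 10,0,-87,0, 10,0,-98,0, 10,0,-109,0, 10,0,-118,0, 10,0,-124,0]'; python3 st.py; python3 -c "
from meas import *
d2=snap('side','s3');d=snap('top','t3')
a=cv2.resize(d2['frame'][120:290,160:360,::-1],None,fx=2,fy=2);b=cv2.resize(d['frame'][130:250,180:400,::-1],None,fx=1.8,fy=1.8)
c=np.zeros((600,400,3),np.uint8);c[:340,:400]=a;c[342:342+216,:396]=b;cv2.imwrite('pics/s3c.png',c)"
```

```text
time_s: 4.75
tcp_pos: [0.4822, 0.162, 0.0344]
tool_rot: [0.707, -0.707, 0.0, -0.0]
contact_force: [0.4, 5.4, -0.1]
grip_width: -0.0005
t 4.75 p [482.2 162.   34.4] F [ 0.4  5.4 -0.1] w -0.0005 j [ 0.18  0.46 -0.48  0.63  0.    0.18]
tool x [ 1.    -0.001  0.   ] y [ 0.     0.001 -1.   ] z [0.001 1.    0.001]
```

View pics/s3c.png

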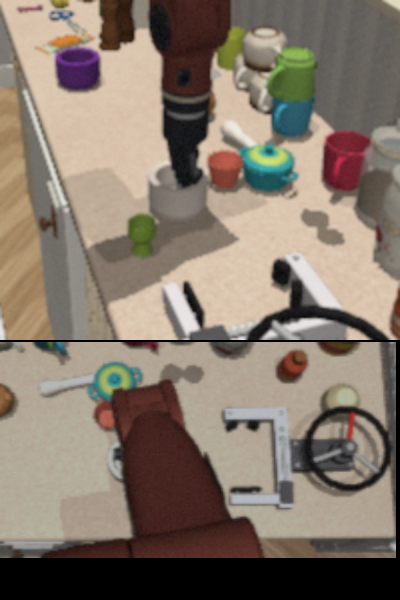

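```bash
cat > mf.py <<'E'
from meas import *
from scipy.optimize import least_squares
def mfit(d,c0):
    w=world(d);f=d['frame'].astype(int);sat=f.max(2)-f.min(2)
    m=(np.hypot(w[...,0]-c0[0],w[...,1]-c0[1])<.085)&(w[...,2]>.01)&(w[...,2]<.06)&(f.min(2)>75)&(sat<35)&(np.hypot(w[...,0]-c0[0],w[...,1]-c0[1])>.035)
    P=w[m][:,:2]
    g=lambda c:np.hypot(P[:,0]-c[0],P[:,1]-c[1])-.052
    return least_squares(g,c0,loss='soft_l1',f_scale=.003).x.round(4),m.sum()
E
python3 -c "
from mf import *
print(mfit(dict(np.load('pics/side0.npz')),(.456,.392)),mfit(dict(np.load('pics/s3.npz')),(.478,.185)))
d=dict(np.load('pics/s3.npz'));w=world(d);X,Y,Z=w[...,0],w[...,1],w[...,2]
m=(np.hypot(X-.385,Y-.088)<.05)&(Z>.01)&(Z<.07);print(w[m].min(0),w[m].max(0),np.median(w[m],0))
d=dict(np.load('pics/side0.npz'));w=world(d);X,Y,Z=w[...,0],w[...,1],w[...,2]
m=(np.hypot(X-.385,Y-.088)<.05)&(Z>.01)&(Z<.07);print(w[m].min(0),w[m].max(0),np.median(w[m],0))
"
```

```text
(array([0.4566, 0.3872]), np.int64(368)) (array([0.4819, 0.1843]), np.int64(382))
[0.36264366 0.06076922 0.01053018] [0.40662452 0.10986538 0.06142415] [0.38436943 0.07613958 0.04607851]
[0.36208125 0.05845771 0.0104447 ] [0.40680286 0.10927605 0.06417017] [0.38432858 0.07676072 0.04534601]
```

```bash
python3 -m inch '[0,0,-10,0, 0,0,-22,0, 0,0,-34,0, 0,0,-46,0, 0,0,-58,0, 0,0,-70,0, 0,0,-82,0, 0,0,-94,0, 0,0,-106,0, 0,0,-118,0, 0,0,-128,0, 0,0,-134,0]'; python3 st.py; python3 -c "
from mf import *
d2=snap('side','s4');print(mfit(d2,(.482,.05)))
a=cv2.resize(d2['frame'][150:350,200:400,::-1],None,fx=2.5,fy=2.5);cv2.imwrite('pics/s4c.png',a)"
```

```text
time_s: 6.05
tcp_pos: [0.4819, 0.0283, 0.0344]
tool_rot: [0.708, -0.707, 0.0, -0.0]
contact_force: [0.4, 8.7, 2.6]
grip_width: 0.0001
t 6.05 p [481.9  28.3  34.4] F [0.4 8.7 2.6] w 0.0001 j [-0.09  0.43 -0.55  0.6   0.   -0.09]
tool x [ 1.    -0.001 -0.   ] y [-0.     0.001 -1.   ] z [0.001 1.    0.001]
(array([0.4815, 0.0513]), np.int64(425))
```

View pics/s4c.png

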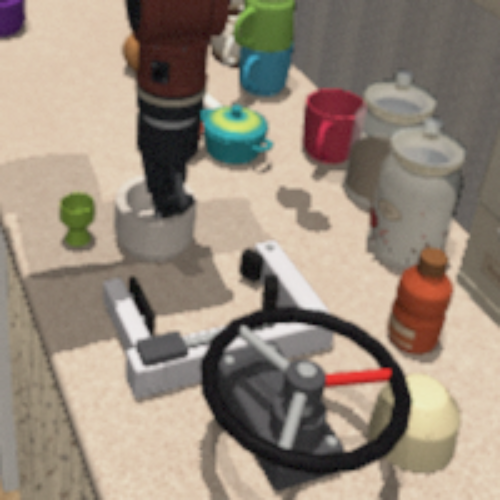

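Egg cup (crop 77,220) is untouched and the mortar (155,215) is lined up with the bay. Sliding in.

```bash
python3 -m inch '[0,0,-10,0, 0,0,-22,0, 0,0,-34,0, 0,0,-46,0, 0,0,-58,0, 0,0,-70,0, 0,0,-82,0, 0,0,-94,0, 0,0,-106,0, 0,0,-118,0, 0,0,-128,0, 0,0,-134,0]'; python3 st.py; python3 -c "
from mf import *
d2=snap('side','s5');print(mfit(d2,(.482,-.083)))
a=cv2.resize(d2['frame'][150:350,200:400,::-1],None,fx=2.5,fy=2.5);cv2.imwrite('pics/s5c.png',a)"
```

```text
time_s: 7.3
tcp_pos: [0.4816, -0.1053, 0.0343]
tool_rot: [0.708, -0.706, 0.0, 0.0]
contact_force: [-0.3, 9.3, 4.8]
grip_width: -0.0003
t 7.3 p [ 481.6 -105.3   34.3] F [-0.3  9.3  4.8] w -0.0003 j [-0.36  0.44 -0.52  0.61  0.   -0.36]
tool x [ 1. -0. -0.] y [-0.     0.002 -1.   ] z [0.    1.    0.002]
(array([ 0.4807, -0.0823]), np.int64(500))
```

View pics/s5c.png

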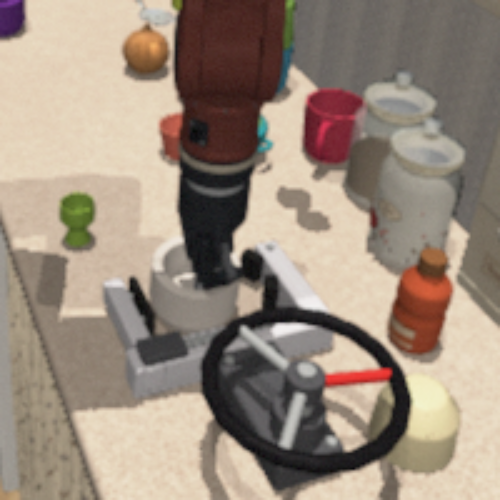

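```bash
python3 -m inch '[0,0,8,0, 0,0,20,0, 0,-30,22,0, 0,-70,22,0, 0,-115,22,0, 0,-145,22,0, 20,-145,-15,0, 35,-145,-60,0, 43,-145,-105,0, 43,-145,-140,0, 43,-145,-159,0, 43,-145,-159,0]'; python3 st.py 524.4 -264 80; python3 -c "
from mf import *
d2=snap('side','s6');d=snap('top','t6');print(mfit(d2,(.482,-.083)))
print(mortar(d,(.482,-.083),.06))
a=cv2.resize(d2['frame'][150:350,200:400,::-1],None,fx=2.5,fy=2.5);cv2.imwrite('pics/s6c.png',a)"
```

```text
time_s: 8.55
tcp_pos: [0.5246, -0.2662, 0.1788]
tool_rot: [-0.707, 0.707, -0.001, 0.001]
contact_force: [-0.0, 0.3, 0.1]
grip_width: 0.0
t 8.55 p [ 524.6 -266.2  178.8] F [-0.   0.3  0.1] w 0.0 j [-0.59  0.44 -0.07  1.06 -0.   -0.59]
tool x [ 1.    -0.003 -0.001] y [-0.001 -0.    -1.   ] z [ 0.003  1.    -0.   ]
tool shift [-0.2 98.8  2.3]
(array([ 0.477, -0.085]), np.int64(700))
(((486.6664733886719, -77.9854736328125), 49.96413803100586), (array([ 0.48014477, -0.07745667]), np.float64(0.04547537570201084)), 95)
```

View pics/s6c.png

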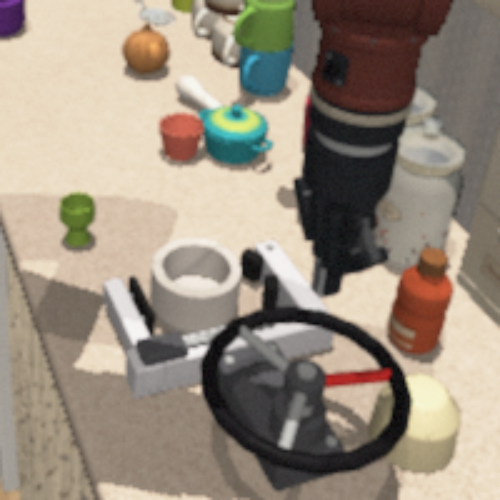

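View pics/t6.png

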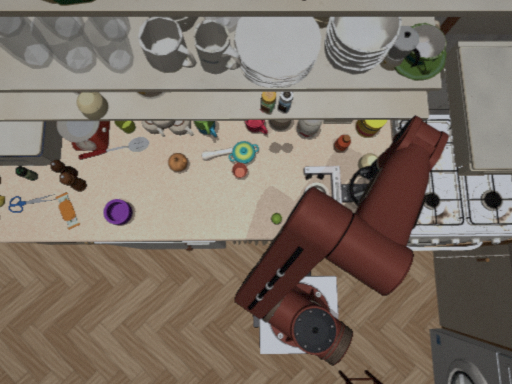

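The mortar (crop 197,287) stands upright in the bay and the fingers hover over the wheel's red/steel gap. I lower them between the spokes.

```bash
python3 -m inch '[0,25,2,0, 0,40,2,0, 0,50,2,0, 0,60,2,0, 0,70,2,0, 0,80,2,0, 0,90,2,0, 0,97,2,0, 0,99,2,0, 0,99,2,0]'; python3 st.py; python3 -c "
from mf import *
d2=snap('side','s7')
a=cv2.resize(d2['frame'][220:350,260:400,::-1],None,fx=4,fy=4);cv2.imwrite('pics/s7c.png',a)
c=np.array([491,-304]);p=np.array(manip.get_obs()['tcp_pos'])[:2]*1000
prev=p
for k in range(0,45):
    a=np.radians(50-12*k);t=c+52*np.array([np.cos(a),np.sin(a)])
    if k%10==0: base=t;print('base',50-12*k,t.round(1))
    else: print(50-12*k,(t-base).round(0))
"
```

```text
time_s: 9.65
tcp_pos: [0.5246, -0.263, 0.08]
tool_rot: [0.707, -0.707, 0.0, -0.0]
contact_force: [-0.1, -0.0, -0.4]
grip_width: -0.0001
t 9.65 p [ 524.6 -263.    80. ] F [-0.1 -0.  -0.4] w -0.0001 j [-0.59  0.53 -0.21  0.83 -0.   -0.59]
tool x [ 1.    -0.001 -0.   ] y [-0.  0. -1.] z [0.001 1.    0.   ]
base 50 [ 524.4 -264.2]
38 [ 8. -8.]
26 [ 13. -17.]
14 [ 17. -27.]
2 [ 19. -38.]
-10 [ 18. -49.]
-22 [ 15. -59.]
-34 [ 10. -69.]
-46 [  3. -77.]
-58 [ -6. -84.]
base -70 [ 508.8 -352.9]
-82 [-11.  -3.]
-94 [-21.  -3.]
-106 [-32.  -1.]
-118 [-42.   3.]
-130 [-51.   9.]
-142 [-59.  17.]
-154 [-65.  26.]
-166 [-68.  36.]
-178 [-70.  47.]
base -190 [ 439.8 -295. ]
-202 [ 3. 10.]
-214 [ 8. 20.]
-226 [15. 28.]
-238 [24. 35.]
-250 [33. 40.]
-262 [44. 42.]
-274 [55. 43.]
-286 [66. 41.]
-298 [76. 37.]
base -310 [ 524.4 -264.2]
-322 [ 8. -8.]
-334 [ 13. -17.]
-346 [ 17. -27.]
-358 [ 19. -38.]
-370 [ 18. -49.]
-382 [ 15. -59.]
-394 [ 10. -69.]
-406 [  3. -77.]
-418 [ -6. -84.]
base -430 [ 508.8 -352.9]
-442 [-11.  -3.]
-454 [-21.  -3.]
-466 [-32.  -1.]
-478 [-42.   3.]
```

View pics/s7c.png

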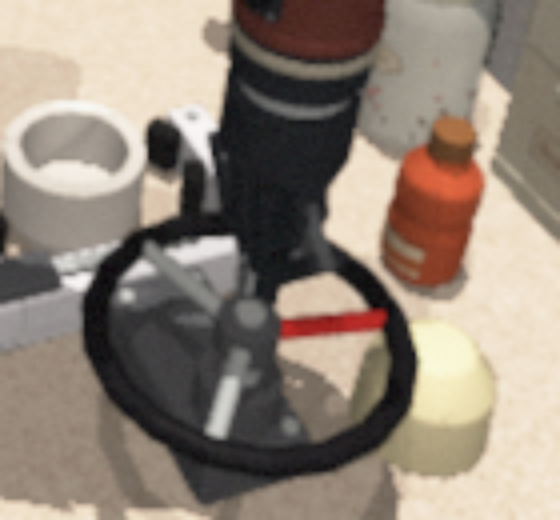

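The fingers (crop 270,280) sit in the gap, counter-clockwise of the red spoke, free of contact. I sweep clockwise.

```bash
python3 -m inch '[8,0,-9,0, 13,0,-18,0, 17,0,-28,0, 19,0,-39,0, 18,0,-50,0, 15,0,-60,0, 10,0,-70,0, 3,0,-78,0, -6,0,-85,0, -16,0,-90,0]'; python3 st.py 508.8 -353 80;python3 -c "
from mf import *
d2=snap('side','s8')
a=cv2.resize(d2['frame'][220:350,260:400,::-1],None,fx=4,fy=4);cv2.imwrite('pics/s8c.png',a)"
```

```text
time_s: 10.7
tcp_pos: [0.5093, -0.3534, 0.0803]
tool_rot: [0.707, -0.707, -0.0, -0.001]
contact_force: [4.3, 3.6, 0.4]
grip_width: 0.0001
t 10.7 p [ 509.3 -353.4   80.3] F [4.3 3.6 0.4] w 0.0001 j [-0.73  0.58 -0.11  0.88  0.   -0.73]
tool x [ 1.    -0.     0.002] y [ 0.002  0.001 -1.   ] z [0.    1.    0.001]
tool shift [-0.5  0.3  0.4]
```

View pics/s8c.png

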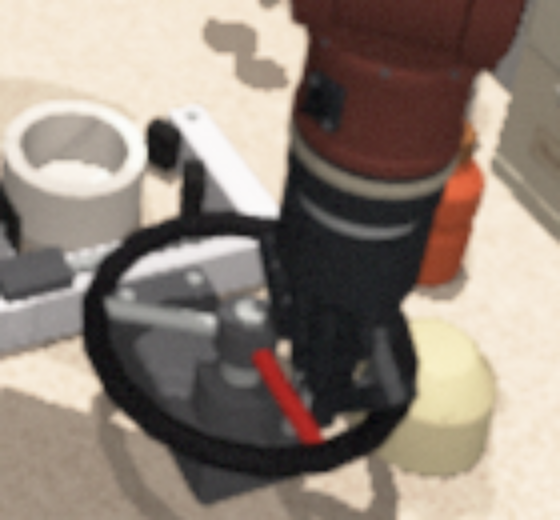

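The red spoke (crop 290,395) is turning clockwise at about 5.6 N. Continuing the sweep.

```bash
python3 -m inch '[-11,0,-3,0, -21,0,-3,0, -32,0,-1,0, -42,0,3,0, -51,0,9,0, -59,0,17,0, -65,0,26,0, -69,0,36,0, -70,0,47,0, -69,0,58,0]'; python3 st.py 439.8 -295 80;python3 -c "
from mf import *
d2=snap('side','s9')
a=cv2.resize(d2['frame'][200:350,220:400,::-1],None,fx=3.5,fy=3.5);cv2.imwrite('pics/s9c.png',a)"
```

```text
time_s: 11.75
tcp_pos: [0.4408, -0.2971, 0.0813]
tool_rot: [-0.706, 0.709, 0.0, 0.001]
contact_force: [1.9, -7.0, 0.1]
grip_width: 0.0001
t 11.75 p [ 440.8 -297.1   81.3] F [ 1.9 -7.   0.1] w 0.0001 j [-0.73  0.43 -0.37  0.76 -0.   -0.73]
tool x [ 1.    -0.002  0.002] y [ 0.002 -0.004 -1.   ] z [ 0.002  1.    -0.004]
tool shift [-1.   1.3  2.1]
```

View pics/s9c.png

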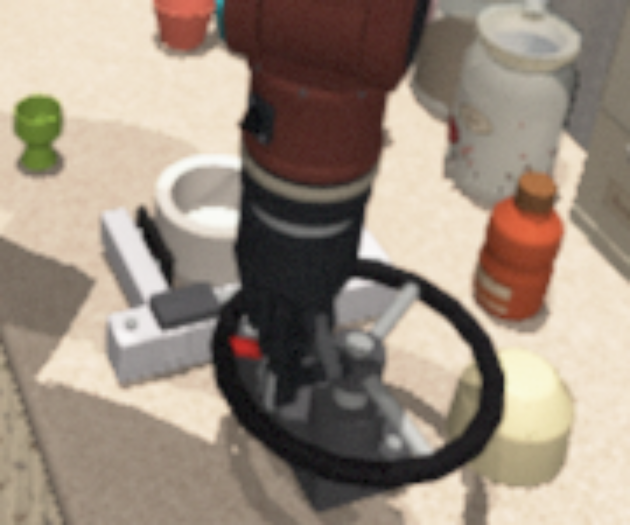

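```bash
python3 -m inch '[3,0,10,0, 8,0,20,0, 15,0,28,0, 24,0,35,0, 33,0,40,0, 44,0,42,0, 55,0,43,0, 66,0,41,0, 76,0,37,0, 84,0,31,0]'; python3 st.py 524.4 -264 80;python3 -c "
from mf import *
d2=snap('side','s10')
a=cv2.resize(d2['frame'][200:350,220:400,::-1],None,fx=3.5,fy=3.5);cv2.imwrite('pics/s10c.png',a)"
```

```text
time_s: 12.8
tcp_pos: [0.5219, -0.2632, 0.0795]
tool_rot: [0.708, -0.706, 0.002, 0.001]
contact_force: [-6.6, 2.1, 1.4]
grip_width: -0.0002
t 12.8 p [ 521.9 -263.2   79.5] F [-6.6  2.1  1.4] w -0.0002 j [-0.59  0.53 -0.21  0.84 -0.   -0.59]
tool x [ 1.    -0.001 -0.005] y [-0.005  0.002 -1.   ] z [0.001 1.    0.002]
tool shift [ 2.5 -0.6 -0.8]
```

View pics/s10c.png

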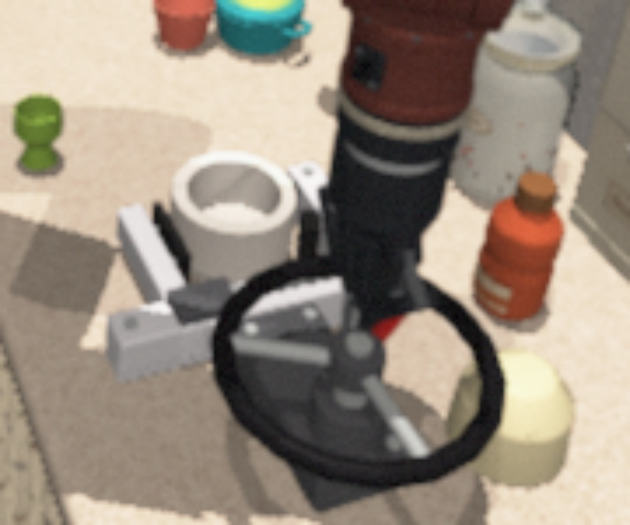

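```bash
python3 -m inch '[4,0,-4,0, 8,0,-8,0, 11,0,-12,0, 13,0,-17,0, 15,0,-22,0, 17,0,-27,0]'; python3 st.py 541.5 -291.5 80; python3 -m inch '[1,0,-5,0, 2,0,-11,0, 2,0,-17,0]';python3 st.py 543 -308 80
```

```text
time_s: 13.45
tcp_pos: [0.5391, -0.2893, 0.0794]
tool_rot: [0.708, -0.706, 0.001, 0.001]
contact_force: [-3.9, 7.5, -0.3]
grip_width: 0.0
t 13.45 p [ 539.1 -289.3   79.4] F [-3.9  7.5 -0.3] w 0.0 j [-0.61  0.57 -0.13  0.87  0.   -0.61]
tool x [ 1.    -0.    -0.003] y [-0.003  0.004 -1.   ] z [0.    1.    0.004]
tool shift [ 2.4 -0.6 -2.2]
time_s: 13.75
tcp_pos: [0.5416, -0.3059, 0.0793]
tool_rot: [0.709, -0.705, 0.001, 0.001]
contact_force: [-1.0, 8.8, -1.1]
grip_width: -0.0002
t 13.75 p [ 541.6 -305.9   79.3] F [-1.   8.8 -1.1] w -0.0002 j [-0.63  0.59 -0.1   0.89  0.   -0.63]
tool x [ 1.     0.    -0.002] y [-0.002  0.005 -1.   ] z [-0.     1.     0.005]
tool shift [ 1.3 -0.7 -2.1]
```

```bash
python3 -m inch '[-1,0,-4,0, -2,0,-8,0]'; python3 -m inch '[-1,0,-3,0, -2,0,-5,0]';python3 st.py
```

```text
time_s: 13.95
tcp_pos: [0.54, -0.314, 0.0795]
tool_rot: [0.709, -0.706, 0.0, 0.0]
contact_force: [0.7, 7.6, -1.2]
grip_width: 0.0001
time_s: 14.15
tcp_pos: [0.5393, -0.3159, 0.0794]
tool_rot: [0.711, -0.704, -0.001, 0.0]
contact_force: [9.5, 25.3, 1.4]
grip_width: 0.0
t 14.15 p [ 539.3 -315.9   79.4] F [ 9.5 25.3  1.4] w 0.0 j [-0.65  0.6  -0.09  0.89  0.01 -0.65]
tool x [1.    0.002 0.001] y [ 0.001  0.01  -1.   ] z [-0.002  1.     0.01 ]
```

```bash
python3 -m inch '[0,0,0,0, 0,0,-1,0]';python3 st.py; python3 -m inch '[0,0,0,0]'; python3 st.py; python3 -c "
from mf import *
d2=snap('side','s11')
a=cv2.resize(d2['frame'][200:350,220:400,::-1],None,fx=3.5,fy=3.5);cv2.imwrite('pics/s11c.png',a)"
```

```text
time_s: 14.35
tcp_pos: [0.5393, -0.316, 0.0793]
tool_rot: [0.711, -0.703, -0.001, 0.001]
contact_force: [7.5, 27.1, 2.4]
grip_width: 0.0002
t 14.35 p [ 539.3 -316.    79.3] F [ 7.5 27.1  2.4] w 0.0002 j [-0.65  0.6  -0.09  0.89  0.01 -0.65]
tool x [1.    0.003 0.001] y [ 0.001  0.011 -1.   ] z [-0.003  1.     0.011]
time_s: 14.45
tcp_pos: [0.5393, -0.3159, 0.0794]
tool_rot: [0.711, -0.703, -0.001, 0.001]
contact_force: [7.7, 24.3, 1.1]
grip_width: -0.0002
t 14.45 p [ 539.3 -315.9   79.4] F [ 7.7 24.3  1.1] w -0.0002 j [-0.65  0.6  -0.09  0.89  0.01 -0.65]
tool x [1.    0.003 0.001] y [ 0.001  0.011 -1.   ] z [-0.003  1.     0.011]
```

View pics/s11c.png

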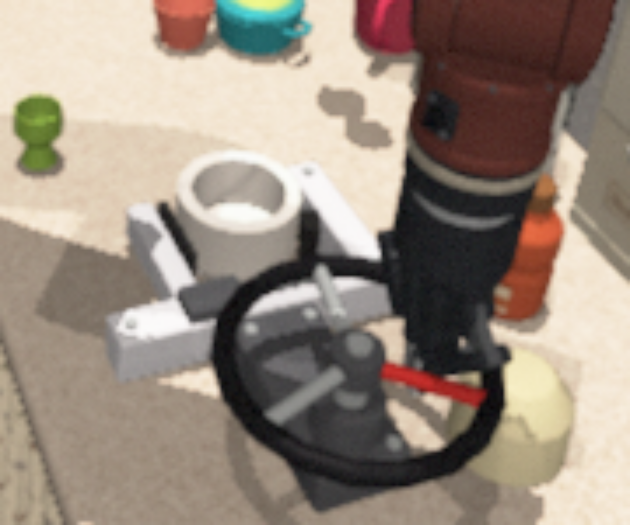

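Fingers stalled at 27 N, and the red spoke (crop 435,385) is about 390° round from where it started. That indicates the stop. I back off, lift and move aside to check.

```bash
python3 -m inch '[1,0,6,0, 1,0,14,0, 1,0,18,0, 1,-15,18,0, 1,-45,18,0, 1,-80,18,0, 0,-120,18,0, 0,-150,30,0, 0,-160,70,0, 0,-160,115,0, 0,-160,160,0, 0,-160,160,0]'; python3 -m inch '[-10,0,40,0, -30,0,85,0, -50,0,130,0, -80,0,175,0, -110,0,220,0, -140,0,265,0, -160,0,310,0, -170,0,350,0, -170,0,380,0,-170,0,380,0]';python3 st.py;python3 -c "
from mf import *
d2=snap('side','s12');d=snap('top','t12')
cv2.imwrite('pics/s12c.png',cv2.resize(d2['frame'][150:350,200:400,::-1],None,fx=2.8,fy=2.8))
cv2.imwrite('pics/t12c.png',cv2.resize(d['frame'][130:250,180:400,::-1],None,fx=3.5,fy=3.5,interpolation=cv2.INTER_CUBIC))
print(mortar(d,(.509,-.083),.056),mfit(d2,(.508,-.083)))
w=world(d);hsv=cv2.cvtColor(d['frame'],cv2.COLOR_RGB2HSV);Z=w[...,2]
m=(Z>.095)&(Z<.12)&(np.hypot(w[...,0]-.49,w[...,1]+.304)<.12)
red=m&(hsv[...,1]>150)&((hsv[...,0]<8)|(hsv[...,0]>172))&(hsv[...,2]>80)
v,u=np.nonzero(red);P=np.array([ray(d,a,b,.108)[:2] for a,b in zip(u,v)]);p=P.mean(0)-[.491,-.304];print(np.degrees(np.arctan2(p[1],p[0])))
d0=dict(np.load('pics/top0.npz'));w=world(d0);hsv=cv2.cvtColor(d0['frame'],cv2.COLOR_RGB2HSV);Z=w[...,2]
m=(Z>.095)&(Z<.12)&(np.hypot(w[...,0]-.49,w[...,1]+.304)<.12)
red=m&(hsv[...,1]>150)&((hsv[...,0]<8)|(hsv[...,0]>172))&(hsv[...,2]>80)
v,u=np.nonzero(red);P=np.array([ray(d,a,b,.108)[:2] for a,b in zip(u,v)]);p=P.mean(0)-[.491,-.304];print(np.degrees(np.arctan2(p[1],p[0])))
"
```

```text
time_s: 15.7
tcp_pos: [0.5384, -0.1577, 0.241]
tool_rot: [0.707, -0.707, -0.001, 0.001]
contact_force: [0.2, 1.3, -0.7]
grip_width: -0.0004
time_s: 16.7
tcp_pos: [0.3691, 0.2209, 0.2407]
tool_rot: [0.707, -0.707, -0.002, 0.001]
contact_force: [0.4, -0.8, -0.7]
grip_width: 0.0001
t 16.7 p [369.1 220.9 240.7] F [ 0.4 -0.8 -0.7] w 0.0001 j [ 0.37  0.1  -0.37  1.1   0.    0.37]
tool x [1.    0.003 0.002] y [ 0.002  0.001 -1.   ] z [-0.003  1.     0.001]
(((510.45458984375, -77.24283599853516), 51.60416030883789), (array([ 0.50991551, -0.07739154]), np.float64(0.04537004225252569)), 214) (array([ 0.5022, -0.0853]), np.int64(894))
-36.244039618924845
-7.227013599819443
```

View pics/s12c.png

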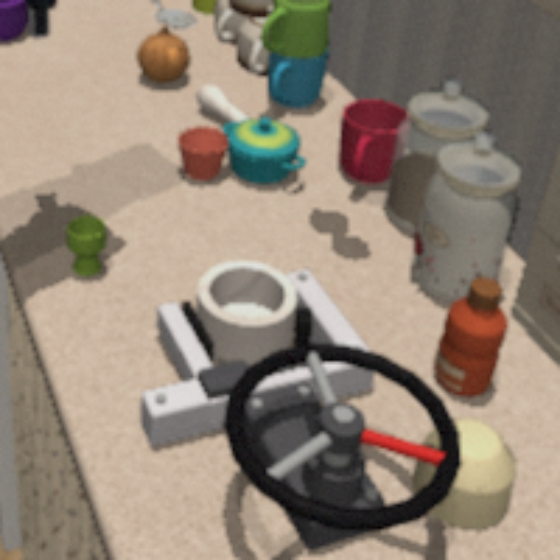

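View pics/t12c.png

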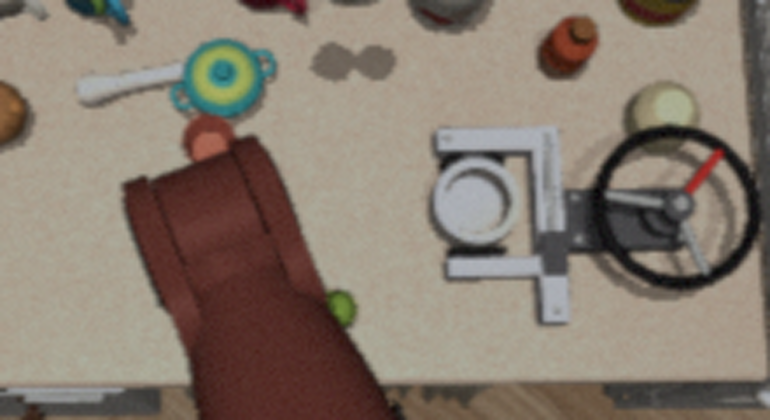

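```bash
python3 -c "
from mf import *
d=snap('top','t13')
cv2.imwrite('pics/t13c.png',cv2.resize(d['frame'][160:225,295:350,::-1],None,fx=9,fy=9,interpolation=cv2.INTER_CUBIC))
d2=snap('side','s13');cv2.imwrite('pics/s13c.png',cv2.resize(d2['frame'][235:310,245:340,::-1],None,fx=8,fy=8,interpolation=cv2.INTER_CUBIC))
w=world(d)
m=(abs(w[...,2]-.068)<.006)&(np.hypot(w[...,0]-.509,w[...,1]+.08)<.06)
print(w[m][:,:2].min(0),w[m][:,:2].max(0),w[m][:,2].mean(), np.linalg.lstsq(np.c_[w[m][:,:2]-[.509,-.08],np.ones(m.sum())],w[m][:,2],rcond=None)[0])
P=w[m]
for x in (.59,):
    j=(w[...,0]>.58)&(w[...,0]<.6)&(w[...,1]>-.15)&(w[...,1]<.02)&(w[...,2]>.03);print('fj y max',np.sort(w[j][:,1])[-6:])
"
```

```text
[ 0.45924251 -0.12899379] [ 0.56144288 -0.0255812 ] 0.06763746447073381 [0.00133058 0.01368741 0.0675892 ]
fj y max [-0.03923774 -0.03822358 -0.0363929  -0.03534763 -0.03533542 -0.03518562]
```

View pics/t13c.png

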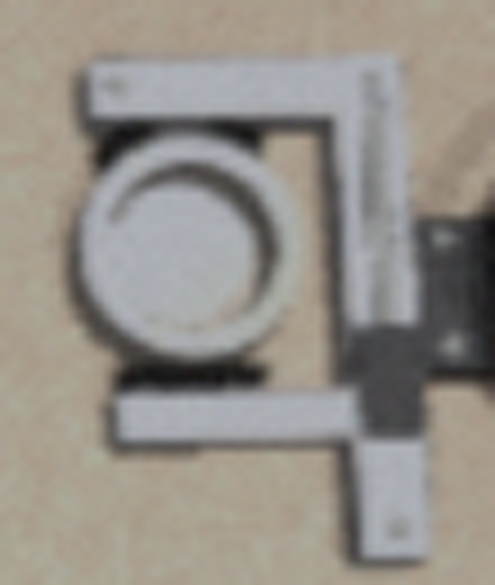

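View pics/s13c.png

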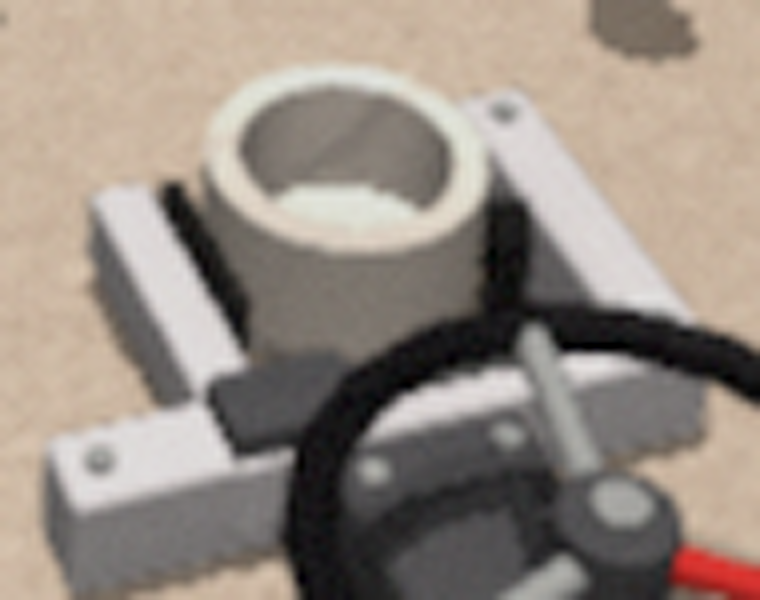

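```bash
python3 -c "
from mf import *
for n,c in (('top0',(.457,.392)),('t12',(.509,-.079)),('t13',(.509,-.079))):
    d=dict(np.load('pics/%s.npz'%n));w=world(d)
    m=(abs(w[...,2]-.068)<.012)&(np.hypot(w[...,0]-c[0],w[...,1]-c[1])<.055)
    print(n,np.linalg.lstsq(np.c_[w[m][:,:2]-c,np.ones(m.sum())],w[m][:,2],rcond=None)[0].round(4))
a=dict(np.load('pics/side0.npz'))
b=dict(np.load('pics/s13.npz'))
for n,c,r in (('egg',(.385,.088),.05),('cup',(.615,-.315),.06),('ramekin',(.595,.237),.037)):
    for d in (a,b):
        w=world(d);m=(np.hypot(w[...,0]-c[0],w[...,1]-c[1])<r)&(w[...,2]>.015)&(w[...,2]<.075);print(n,m.sum(),np.median(w[m],0).round(4))
"; python3 st.py
```

```text
top0 [-0.0045  0.0026  0.0675]
t12 [-0.012  -0.0112  0.0674]
t13 [0.0031 0.0046 0.0668]
egg 197 [0.3848 0.0775 0.0463]
egg 197 [0.3848 0.0766 0.0477]
cup 776 [ 0.6124 -0.3439  0.0523]
cup 734 [ 0.6138 -0.345   0.0528]
ramekin 243 [0.595  0.2392 0.0372]
ramekin 238 [0.5952 0.2395 0.0364]
t 16.9 p [369.4 217.2 240.3] F [-0.5  0.5 -0.6] w 0.0001 j [ 0.36  0.1  -0.37  1.1  -0.    0.36]
tool x [ 1.    -0.002  0.   ] y [ 0. -0. -1.] z [ 0.002  1.    -0.   ]
```

The rim is level to within the noise, the crockery hasn't moved and the wheel is at its stop, so I'm handing in.

```bash
python3 -c "
from workcell import manip
print(manip.job_done())"
```

```text
the job is handed in; nothing more can be done
None
```

The mortar is clamped in the bay, upright and released, and I handed the job in at about 17 s of the 69 s allowed. I towed it in from inside the bowl without lifting it (5–10 N). Then I wound the handwheel clockwise with closed fingers on the red spoke until it stalled at about 27 N, and moved the arm clear.

Last checks:
- **Wheel:** it turned about 389° (6.79 rad). With a start angle of about 0.2 rad, judged from the jaw position, that puts it at the 7.0 stop.
- **Mortar:** its axis is at about x 0.510, y -0.077 (top view), and the rim is level within noise. Both jaws sit against it.
- **Crockery:** the ramekin, egg cup and beaker are where they were, to within 1–2 mm.
- **Forces:** I read the force only at the end of each move; the highest reading was about 28 N.

**Disagreement:** the two cameras put the mortar 8 mm apart in both x and y (x 0.510 against 0.502, y -0.077 against -0.085). In y that is between 6 mm on the mouth side and 2 mm on the spine side of my estimate of the clamp centre. The side-view fit also read 5 mm off in y before anything moved, so I trust the top view more. I could not read how far the sprung pad is pressed in; I inferred it only from the wheel being at its stop.

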